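Hand out the brass lock barrel

ROBOT

A 7-joint arm with a two-finger parallel gripper is mounted at the origin on the work surface. World frame = base frame: x ahead of the robot, y to its left, z up, the work surface at z = 0. Lengths are in m, angles in degrees, forces in N, time in s.
With the tool pointing down it reaches from about 0.35 to 0.9 m from the base axis. Payload 8.1 kg.
Tool frame: the origin (TCP) lies on the centre line of the jaws, within the pads' length; the fingertips stand 17 mm ahead of it and the grasp point (between the pads) lies 2 mm behind it; z points along the fingers, y is the line along which they close (so a half turn about z gives the same grasp; the last joint's range is limited). The gripper opens to 85 mm and grips with 20 to 120 N. Pads are 22 mm wide; open, the fingers measure 114 mm over their backs; the gripper's body (76 mm by 85 mm) begins 54 mm behind the grasp point. The pads swing forward as they close: fully open they stand 13 mm farther back than shut.
Start: joints at [62.303, 24.895, 1.432, 90.138, -0.665, 64.973, -4.303], TCP at [0.232, -0.58, 0.248] pointing down, gripper open.
Joint ranges: [-149.89, 149.89], [-25.12, 119.58], [-72.63, 75.52], [4.76, 147.25], [-75.54, 255.54], [6.69, 114.76], [-157.13, 157.13]. Speed limits (degrees/s): [127.2, 127.2, 172.46, 172.46, 180, 180, 180].

INTERFACE

Orientations are given as a 3x3 rotation matrix whose columns are the frame's x, y, z axes.
In Python, from cell import bot gives the robot as it stands. The module is installed in compiled form; this text tells all that it offers.
- The arm moves only by the tool apply_moves, never from a script. Its argument "motion" is text: rows parted by semicolons, each of 7 numbers parted by spaces: the shift along the tool's x, y, z in mm, then the turn, a rotation vector about the tool's x, y, z in degrees, then the finger opening in mm, from 0 to 85.4. In form: x y z ax ay az jaw; .... A call has 1 to 10 rows; each row shifts and turns the commanded pose from where the row before left it, along the tool's axes as they then stand; what a row does not reach is not made up. A row lasts 1/12 s, in which the tool goes at most 41.7 mm and 7.16 degrees, less where a joint would pass 70% of its speed; a pose out of reach is approached as far as the arm can. A call is refused whole if a number of a shift passes 41.7 or a number of a turn 7.16, either way. A call with a gripper value outside its range is refused whole. The fingers move at their own pace and stop on an object; "force" is the grip in N (left out, the last holds). Time passes only in rows, so rows that do not move let the fingers close. It gives the time, the measured TCP pose, the force, the opening and the grip force at its end, in the units of the state.
- bot.sense(): the state, without advancing time (a new reading comes with each control period).
- bot.get_image(name): name is "scene" or "side" or "wrist"; returns a dict with "color" (400x640x3 uint8, red, green, blue), "depth" (400x640 float32, m along the optical axis (not along the pixel's ray), 0 where there is no reading), "fx", "fy", "cx", "cy" (pixels), "R" (3x3) and "t" (3): a world point X has camera coordinates R X + t; the wrist camera has in their place "tool_from_camera" (4x4, takes a point from camera to tool coordinates, whose origin is the TCP and whose axes are the flange's). Camera axes: x right, y down, z forward; pixel columns grow to the right and rows downward; lengths in m; the calibration is good to about 2 mm. A picture is of the moment at which its call begins: read the wrist's pose just before it.
- bot.hand_in(): hands the job in; it is judged then, once.
The state is a dict: "t": time; "q": joint angles; "dq": joint speeds; "joint_efforts": joint torques, N m; "eef_pos": TCP position; "ee_rot": TCP orientation; "force": force on the tool from outside, world axes, zero at the start; "torque": the same for the moment, N m; "grip_width": finger opening in m; "finger_force": force on a finger pad.
Only numpy, scipy, OpenCV 4.12 (cv2) and the standard library are available. Lean on these libraries where they do the work, as an engineer would, in place of code of your own. Each camera call takes 0.05 s, during which the arm holds its last target. There are 200 camera calls.

TASK

Hand out the brass lock barrel: with a fingertip press down the red pad of the lever on the chute that holds it, so that the gate at the lever's other end lifts and the barrel rolls into the catch tray, then let go so that the gate closes again. Work only through the pad: do not touch the barrels or the gates, do not pick anything up, leave the other chute shut with its black barrel inside, and leave the padlock, tub and screwdriver where they are.

Things in the scene. Friction and masses are not known exactly. Their poses are not given: they have to be found in the camera images.
- brass_dispenser: fixed chute holding the brass lock barrel; the two chutes look alike and may swap sides. Base 300 x 120 mm, blue trough 50 mm wide. Origin on the counter below the lever's pivot, mid-trough. +x runs down the trough: green two-pronged gate at x=75 mm, end wall at 180. +y points to the lever, parallel to the trough at y=45 mm. z up. Fills x -130 to 185, y -45 to 80, 95 mm tall (gate arm up: 125)
- brass_lever: grey rocking lever of the brass barrel's chute, origin on its pivot (axis its y; x=0, y=45, z=85 mm of the chute), own x along it to the gate. Its tilt is 0 at rest (level, gate shut) and 0.45 rad with the red pad fully down at its stop (gate up). Past about 0.27 the barrel can roll under the gate. A spring returns it: about 2 N on the pad to start, 4 N at the stop
- brass_pad_top (a point): centre of the top face of the red press pad (46 mm along the lever, 38 mm across) of the brass barrel's chute, at x=-105, y=45 mm of the chute; about 96 mm above the counter at rest, 50 mm with the lever fully down. It moves and tilts with the lever: pressed fully it drops 46 mm and shifts about 6 mm towards the gate
- brass_gate (a point): point midway between the lower ends of the gate's two green prongs (each 5 wide x 40 high x 4 mm, 23 mm apart across the trough) at the far end of the lever of the brass barrel's chute, 77 mm along x from the pivot, mid-trough; 8 mm above the trough's floor when shut
- brass_barrel: yellow brass lock barrel, cylinder 30 mm across, 36 mm long, about 150 g; origin at its centre, y along its axis. Lies across the trough against the shut gate, centre at x=57 mm of the chute. With the gate up it rolls in about a second into the black-floored catch tray beyond the gate and stops at the end wall, centre at about x=163, z=48 mm of the chute
- black_dispenser: fixed chute holding the black lock barrel; the two chutes look alike and may swap sides. Base 300 x 120 mm, blue trough 50 mm wide. Origin on the counter below the lever's pivot, mid-trough. +x runs down the trough: green two-pronged gate at x=75 mm, end wall at 180. +y points to the lever, parallel to the trough at y=45 mm. z up. Fills x -130 to 185, y -45 to 80, 95 mm tall (gate arm up: 125)
- black_lever: grey rocking lever of the black barrel's chute, origin on its pivot (axis its y; x=0, y=45, z=85 mm of the chute), own x along it to the gate. Its tilt is 0 at rest (level, gate shut) and 0.45 rad with the red pad fully down at its stop (gate up). Past about 0.27 the barrel can roll under the gate. A spring returns it: about 2 N on the pad to start, 4 N at the stop
- black_pad_top (a point): centre of the top face of the red press pad (46 mm along the lever, 38 mm across) of the black barrel's chute, at x=-105, y=45 mm of the chute; about 96 mm above the counter at rest, 50 mm with the lever fully down. It moves and tilts with the lever: pressed fully it drops 46 mm and shifts about 6 mm towards the gate
- black_gate (a point): point midway between the lower ends of the gate's two green prongs (each 5 wide x 40 high x 4 mm, 23 mm apart across the trough) at the far end of the lever of the black barrel's chute, 77 mm along x from the pivot, mid-trough; 8 mm above the trough's floor when shut
- black_barrel: black-finished lock barrel, cylinder 30 mm across, 36 mm long, about 150 g; origin at its centre, y along its axis. Lies across the trough against the shut gate, centre at x=57 mm of the chute. It must stay behind its gate
- padlock: bystander: brass padlock standing upright, body 22 x 46 x 40 mm, with its steel shackle 68 mm tall; origin under its centre
- cap_tub: bystander: clear round tub of coloured key caps, 64 mm across, 55 mm tall, origin under its centre; it stands between the two chutes
- screwdriver: bystander: screwdriver lying on the counter, origin on the counter under its middle, 200 mm long, red handle towards its -x
There are look-alikes about, which are no part of the job. Several things have the shape of the black_barrel; the one meant has the colours described above.

How it is judged (in metres and radians):
On the way, in this order (a step that is already met when the one before it is completed fails the run):
1. the brass chute's lever is pressed down at its red pad by the fingers (angle between brass_lever's own z axis and vertical above 0.15 rad and contact force between the fingers and brass_lever above 0.3 N and distance between the grasp point and brass_pad_top below 0.08 m), for 0.05 s.
2. the brass barrel has rolled into the catch tray (x of brass_barrel in the frame of brass_dispenser between 0.12 and 0.185 m and y of brass_barrel in the frame of brass_dispenser between -0.022 and 0.022 m and z of brass_barrel in the frame of brass_dispenser between 0.03 and 0.065 m), for 0.1 s.
At the end, for the whole second after the job is handed in: the brass barrel lies at rest in its chute's catch tray (120 to 185 mm along the chute), both levers are back up with their gates shut (within 0.05 rad), the black barrel is still behind its gate, and the bystanders are within 20 mm of where they stood (all of step 2 and linear speed of brass_barrel below 0.02 m/s and angle between each of brass_lever, black_lever's own z axis and vertical below 0.05 rad and x of black_barrel in the frame of black_dispenser between -0.07 and 0.075 m and distance of each of padlock, cap_tub, screwdriver from where it was at the start of the episode below 0.02 m); the robot touches nothing.
It fails at once if a barrel is touched by the robot (contact force between any of the fingers, the arm and brass_barrel above 0.5 N or contact force between any of the fingers, the arm and black_barrel above 0.5 N).
It fails at once if a barrel is lifted (z of brass_barrel in the frame of brass_dispenser above 0.09 m or z of black_barrel in the frame of black_dispenser above 0.09 m).
It fails at once if the brass chute's lever is handled away from its pad, or by the arm (contact force between the arm and brass_lever above 0.5 N or (contact force between the fingers and brass_lever above 0.5 N and distance between the grasp point and brass_pad_top above 0.1 m)).
It fails at once if the black barrel's gate is opened (angle between black_lever's own z axis and vertical above 0.15 rad or x of black_barrel in the frame of black_dispenser above 0.09 m).
It fails at once if a bystander is pushed away or lifted (distance of any of padlock, cap_tub, screwdriver from where it was at the start of the episode above 0.02 m).
It also fails if it takes over 32 s, if anything falls off the work surface, if the arm or the gripper's body presses on something with over 40 N, if the wrist force passes 120 N, or if a joint passes its speed limit or range.

## Working session

There is one attempt and no reset: what is moved stays moved. The work goes in short steps, Python scripts to look and compute and a tool call to move; the robot and the scene stay as the last step left them, time stands still between calls to the robot, and variables do not carry over. Pictures are saved under pics/ and viewed, at most 10 in all, crops included, and the job is handed in when it is done.

Besides the shell and the picture viewer there is one more tool, called as name(argument=value, ...) on one line, values as JSON. apply_moves: Moves the arm, as the interface text tells. Its arguments: {"type":"object","properties":{"motion":{"type":"string"},"force":{"type":"number"}},"required":["motion"]}

```bash
mkdir -p pics; python3 - <<'E'
from cell import bot
import cv2, numpy as np, pickle
s=bot.sense(); print(s['t'],s['eef_pos'],s['ee_rot'],s['grip_width'])
for n in ['scene','side']:
    d=bot.get_image(n); pickle.dump(d,open(n+'.pkl','wb'))
    cv2.imwrite(f'pics/{n}0.png',d['color'][:,:,::-1])
E
```

```text
0.0 [ 0.23205287 -0.57978701  0.24752518] [[ 9.28388764e-01  3.71609714e-01 -7.23552953e-04]
 [ 3.71610395e-01 -9.28387641e-01  1.44994732e-03]
 [-1.32923109e-04 -1.61499460e-03 -9.99998687e-01]] 0.08551730528642863
```

View pics/scene0.png

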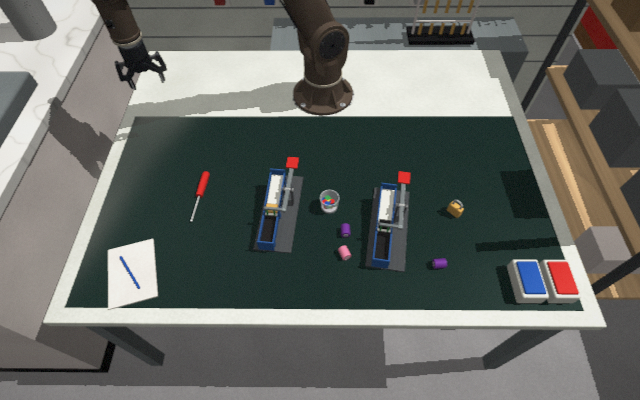

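View pics/side0.png

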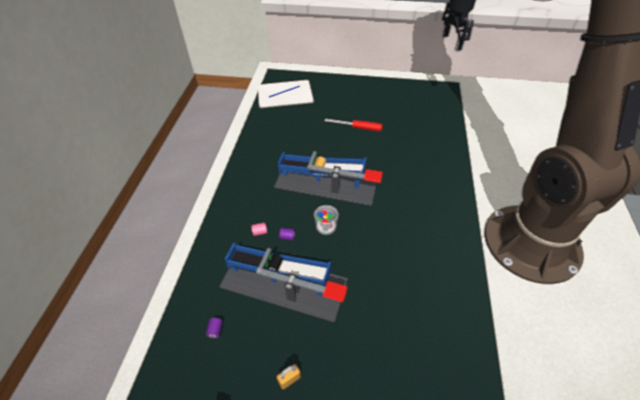

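The scene picture shows two chutes with red pads at about (292,162) and (404,177). In the side picture, the yellow barrel sits in the upper chute at (320,160), whose pad is at (373,176). That makes it the left chute in the scene view. Next I'll measure both chutes.

```bash
cat > h.py <<'E'
import numpy as np
def world(d):
    z=d['depth']; v,u=np.mgrid[:z.shape[0],:z.shape[1]]
    c=np.stack([(u-d['cx'])/d['fx']*z,(v-d['cy'])/d['fy']*z,z],-1)
    return (c-d['t'])@d['R']
E
python3 - <<'E'
from h import *
import pickle,cv2
boxes={'scene':[(283,155,302,170),(395,170,414,186)],'side':[(362,168,385,184),(322,280,350,303)]}
for n in boxes:
    d=pickle.load(open(n+'.pkl','rb')); P=world(d); c=d['color'].astype(int)
    red=(c[...,0]>140)&(c[...,1]<70)&(c[...,2]<70)&(d['depth']>0)
    for (a,b,e,f) in boxes[n]:
        p=P[b:f,a:e][red[b:f,a:e]]; top=p[np.abs(p[:,2]-.096)<.01]
        print(n,'pad',len(p),np.median(p,0).round(4),len(top),top.mean(0).round(4),top.min(0).round(3),top.max(0).round(3))
    blue=(c[...,2]>90)&(c[...,0]<60)&(d['depth']>0)&(P[...,2]>.02)&(P[...,2]<.12)&(P[...,0]<.95)
    for lo,hi in ((-.5,.02),(.02,.5)):
        q=P[blue&(P[...,1]>lo)&(P[...,1]<hi)][:,:2].astype(np.float32)
        if len(q)>20: print(n,'blue',len(q),cv2.minAreaRect(q), q.min(0),q.max(0))
    yel=(c[...,0]>150)&(c[...,1]>100)&(c[...,2]<100)&(d['depth']>0)
    print('yellow',P[yel&(P[...,2]>.03)&(P[...,2]<.12)&(P[...,0]>.3)].round(3)[::6])
d=pickle.load(open('scene.pkl','rb'))
cv2.imwrite('pics/crop.png',cv2.resize(d['color'][140:280,240:430,::-1],None,fx=4,fy=4,interpolation=cv2.INTER_CUBIC))
E
```

```text
scene pad 124 [ 0.4428 -0.1024  0.0966] 117 [ 0.4435 -0.1034  0.0966] [ 0.419 -0.122  0.089] [ 0.47  -0.086  0.102]
scene pad 134 [0.5055 0.2623 0.0963] 131 [0.5049 0.2619 0.0963] [0.479 0.243 0.091] [0.529 0.281 0.101]
scene blue 308 ((0.6052892208099365, -0.0883786678314209), (0.20455458760261536, 0.25972071290016174), 84.18207550048828) [ 0.46656516 -0.20104244] [0.7276875  0.01774596]
scene blue 235 ((0.6645216941833496, 0.15655319392681122), (0.25479260087013245, 0.2172991931438446), 13.551875114440918) [0.5239409  0.02107638] [0.78609943 0.23597568]
yellow [[ 0.552  0.021  0.036]
 [ 0.568  0.432  0.039]
 [ 0.572  0.428  0.039]
 [ 0.602 -0.169  0.076]
 [ 0.599 -0.151  0.072]
 [ 0.578  0.426  0.043]
 [ 0.605 -0.15   0.074]
 [ 0.582  0.429  0.043]
 [ 0.591  0.438  0.05 ]
 [ 0.588  0.451  0.041]
 [ 0.596  0.437  0.041]
 [ 0.599  0.442  0.04 ]]
side pad 187 [ 0.44   -0.1001  0.0954] 172 [ 0.4413 -0.0981  0.0955] [ 0.418 -0.12   0.088] [ 0.464 -0.078  0.101]
side pad 346 [0.5022 0.2661 0.0956] 324 [0.5029 0.2668 0.0956] [0.479 0.244 0.091] [0.528 0.287 0.101]
side blue 632 ((0.605271
[... 602 characters left out ...]
68]
 [ 0.594 -0.149  0.066]
 [ 0.554  0.014  0.044]
 [ 0.555  0.022  0.044]
 [ 0.568  0.031  0.036]
 [ 0.563  0.426  0.039]
 [ 0.572  0.431  0.04 ]
 [ 0.576  0.434  0.038]
 [ 0.564  0.432  0.04 ]
 [ 0.576  0.436  0.041]
 [ 0.562  0.433  0.037]
 [ 0.575  0.438  0.042]
 [ 0.563  0.435  0.036]
 [ 0.581  0.441  0.04 ]
 [ 0.569  0.439  0.042]
 [ 0.584  0.444  0.044]
 [ 0.572  0.441  0.04 ]
 [ 0.599  0.447  0.038]
 [ 0.578  0.444  0.04 ]
 [ 0.567  0.441  0.034]
 [ 0.58   0.446  0.04 ]
 [ 0.596  0.451  0.04 ]
 [ 0.58   0.448  0.038]
 [ 0.596  0.452  0.036]
 [ 0.583  0.45   0.038]
 [ 0.593  0.454  0.038]
 [ 0.581  0.452  0.04 ]
 [ 0.589  0.455  0.039]
 [ 0.59   0.457  0.038]
 [ 0.588  0.458  0.036]]
```

View pics/crop.png

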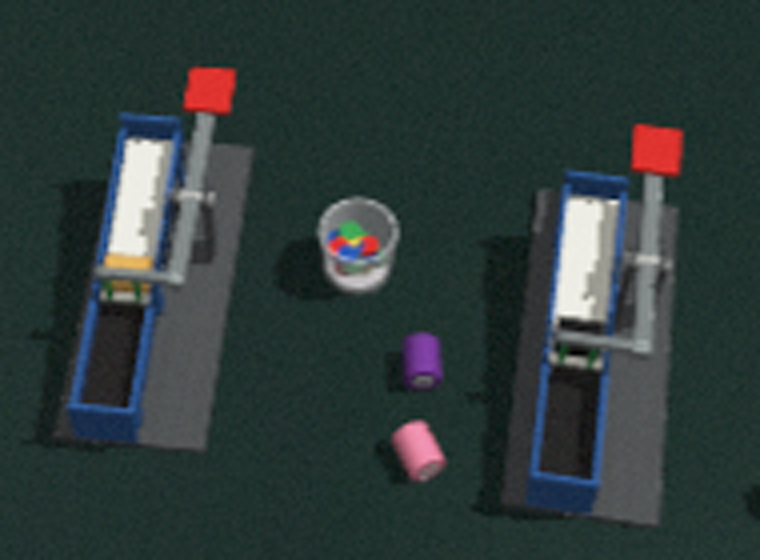

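The enlarged crop confirms the left chute holds the yellow barrel, at (125,270) in the crop. The right one is black, at (580,335). The brass pad is at about (0.442, -0.100, 0.096) and the chute yaw is about -5°. I'll close the fingers and go over it.

apply_moves(motion="14 -14 0 0 0 0 0; 26 -26 0 0 0 0 0; 28 -28 0 0 0 0 0; 28 -28 0 0 0 0 0; 28 -28 0 0 0 0 0; 28 -28 0 0 0 0 0; 28 -28 0 0 0 0 0; 28 -28 0 0 0 0 0; 28 -28 0 0 0 0 0; 28 -28 0 0 0 0 0", force=40)

```text
t: 0.93
eef_pos: [0.3793, -0.2351, 0.2482]
ee_rot: [[0.928, 0.371, -0.0], [0.371, -0.928, -0.0], [-0.0, 0.0, -1.0]]
force: [1.5, -0.8, 0.6]
grip_width: 0.0
finger_force: 0.0
```

apply_moves(motion="28 -28 0 0 0 0 0; 28 -28 0 0 0 0 0; 28 -26 0 0 0 0 0; 20 -18 0 0 0 0 0; 0 0 0 0 0 6.7 0; 0 0 0 0 0 6.7 0; 0 0 0 0 0 6.7 0; 0 0 0 0 0 6.7 0; 0 0 0 0 0 0 0; 0 0 0 0 0 0 0")

```text
t: 1.77
eef_pos: [0.4385, -0.1055, 0.2481]
ee_rot: [[0.997, -0.083, -0.0], [-0.083, -0.997, -0.0], [-0.0, 0.0, -1.0]]
force: [-0.7, 0.3, 0.7]
grip_width: -0.0001
finger_force: 0.0
```

```bash
python3 - <<'E'
from cell import bot
from h import *
import cv2
s=bot.sense(); print(s['t'],s['eef_pos'],s['ee_rot'].round(3),s['grip_width'],s['force'])
d=bot.get_image('wrist'); z=d['depth'];v,u=np.mgrid[:400,:640]
c=np.stack([(u-d['cx'])/d['fx']*z,(v-d['cy'])/d['fy']*z,z],-1)
T=d['tool_from_camera']; P=(c@T[:3,:3].T+T[:3,3])@s['ee_rot'].T+s['eef_pos']
k=d['color'].astype(int)
m=(k[...,0]>140)&(k[...,1]<70)&(k[...,2]<70)&(abs(P[...,2]-.096)<.01)&(P[...,1]<.05)
q=P[m]; print(len(q),q.mean(0),cv2.minAreaRect(q[:,:2].astype(np.float32)))
cv2.imwrite('pics/wrist1.png',d['color'][:,:,::-1])
E
```

```text
1.7667 [ 0.43847449 -0.10548312  0.24812548] [[ 0.997 -0.083 -0.   ]
 [-0.083 -0.997 -0.   ]
 [-0.     0.    -1.   ]] -5.533038659243199e-05 [-0.69345078  0.32485313  0.70683145]
364 [ 0.43404842 -0.10164848  0.095263  ] ((0.4423874020576477, -0.10008572041988373), (0.036704909056425095, 0.044752731919288635), 84.20449829101562)
```

View pics/wrist1.png

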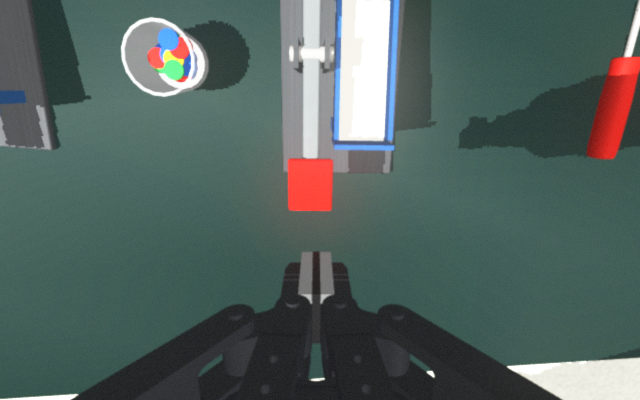

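The wrist view shows the pad at (310,185), aligned with the fingers, with the yaw matching. Its centre is (0.442, -0.100). I'll shift about 6 mm on each axis and go down to just above it.

apply_moves(motion="6 -6 10 0 0 0 0; 0 0 25 0 0 0 0; 0 0 30 0 0 0 0; 0 0 30 0 0 0 0; 0 0 20 0 0 0 0; 0 0 10 0 0 0 0; 0 0 0 0 0 0 0")

```text
t: 2.4
eef_pos: [0.4437, -0.0994, 0.1205]
ee_rot: [[0.996, -0.084, -0.005], [-0.084, -0.996, 0.001], [-0.005, -0.001, -1.0]]
force: [-0.3, -0.2, 0.3]
grip_width: 0.0001
finger_force: 0.0
```

apply_moves(motion="0 0 5 0 0 0 0; 0 0 5 0 0 0 0; 0 0 5 0 0 0 0; 0 0 5 0 0 0 0; 0 0 0 0 0 0 0")

```text
t: 2.82
eef_pos: [0.4453, -0.1, 0.1029]
ee_rot: [[0.996, -0.087, 0.0], [-0.087, -0.996, 0.0], [0.0, -0.0, -1.0]]
force: [0.5, 1.2, 1.1]
grip_width: 0.0005
finger_force: 0.4
```

apply_moves(motion="0 0 6 0 0 0 0; 0 0 7 0 0 0 0; 0 0 7 0 0 0 0; 0 0 7 0 0 0 0; 0 0 5 0 0 0 0; 0 0 0 0 0 0 0; 0 0 0 0 0 0 0")

```text
t: 3.4
eef_pos: [0.4445, -0.1001, 0.0708]
ee_rot: [[0.996, -0.087, -0.002], [-0.087, -0.996, 0.0], [-0.002, 0.0, -1.0]]
force: [-2.0, 0.0, 2.9]
grip_width: -0.0004
finger_force: 1.7
```

apply_moves(motion="0 0 0 0 0 0 0; 0 0 0 0 0 0 0; 0 0 0 0 0 0 0; 0 0 0 0 0 0 0; 0 0 0 0 0 0 0; 0 0 0 0 0 0 0; 0 0 0 0 0 0 0; 0 0 0 0 0 0 0; 0 0 0 0 0 0 0; 0 0 0 0 0 0 0")

```text
t: 4.23
eef_pos: [0.4449, -0.1001, 0.0712]
ee_rot: [[0.996, -0.087, -0.001], [-0.087, -0.996, -0.0], [-0.001, 0.0, -1.0]]
force: [-4.5, 0.2, 2.9]
grip_width: -0.0
finger_force: 2.0
```

```bash
python3 - <<'E'
from cell import bot
import cv2
s=bot.sense(); print(s['t'],s['eef_pos'],s['force'])
d=bot.get_image('side')
cv2.imwrite('pics/side1.png',cv2.resize(d['color'][130:230,250:410,::-1],None,fx=4,fy=4,interpolation=cv2.INTER_CUBIC))
E
```

```text
4.2333 [ 0.44488434 -0.10013582  0.07122319] [-4.5435923   0.18153822  2.93206671]
```

View pics/side1.png

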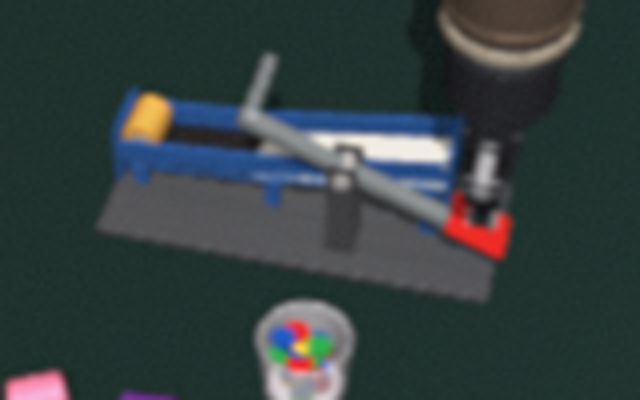

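The gate is up and the brass barrel is at the end wall of the tray, at (150,118) in the crop. I'll let go gently, moving straight up.

apply_moves(motion="0 0 -5 0 0 0 0; 0 0 -8 0 0 0 0; 0 0 -8 0 0 0 0; 0 0 -8 0 0 0 0; 0 0 -8 0 0 0 0; 0 0 -8 0 0 0 0; 0 0 -10 0 0 0 0; 0 0 -20 0 0 0 0; 0 0 -30 0 0 0 0; 0 0 -30 0 0 0 0")

```text
t: 5.12
eef_pos: [0.445, -0.0999, 0.2078]
ee_rot: [[0.996, -0.087, -0.0], [-0.087, -0.996, 0.0], [-0.0, -0.0, -1.0]]
force: [1.7, -0.6, 0.4]
grip_width: 0.0003
finger_force: 0.0
```

apply_moves(motion="0 0 -20 0 0 0 0; 0 0 0 0 0 0 0; 0 0 0 0 0 0 0; 0 0 0 0 0 0 0; 0 0 0 0 0 0 0; 0 0 0 0 0 0 0; 0 0 0 0 0 0 0; 0 0 0 0 0 0 0; 0 0 0 0 0 0 0; 0 0 0 0 0 0 0")

```text
t: 5.95
eef_pos: [0.4451, -0.1001, 0.2261]
ee_rot: [[0.996, -0.087, -0.0], [-0.087, -0.996, 0.0], [-0.0, -0.0, -1.0]]
force: [-0.3, 0.5, 1.0]
grip_width: 0.0003
finger_force: 0.0
```

```bash
python3 - <<'E'
from cell import bot
import cv2
s=bot.sense(); print(s['t'],s['eef_pos'],s['force'])
d=bot.get_image('side')
cv2.imwrite('pics/side2.png',cv2.resize(d['color'][110:330,210:410,::-1],None,fx=2.7,fy=2.7,interpolation=cv2.INTER_CUBIC))
E
```

```text
5.95 [ 0.44507915 -0.10010264  0.22607538] [-0.30184127  0.54718805  0.96150678]
```

View pics/side2.png

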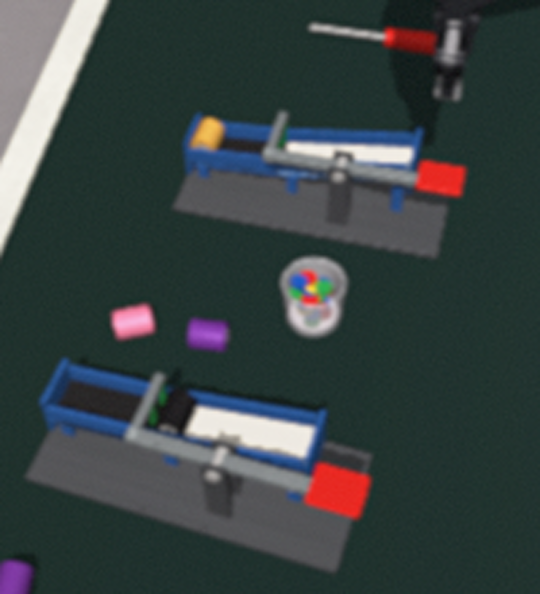

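The brass barrel is in its tray at (205,135), its lever is level with the gate shut, and the black barrel is still behind its gate at (177,408). I'm handing in.

```bash
python3 -c "
from cell import bot
print(bot.hand_in())"
```

```text
the job is handed in; nothing more can be done
None
```

The brass barrel is in its catch tray with its gate shut again, the black barrel is still behind its shut gate, and the job is handed in; it returned no verdict.

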